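Change the nozzle on the balloon inflator and hold it at blow

ROBOT

A 6-joint arm with a two-finger parallel gripper is mounted at the origin on the work surface. World frame = base frame: x ahead of the robot, y to its left, z up, the work surface at z = 0. Lengths are in m, angles in rad, forces in N, time in s.
With the tool pointing down it reaches from about 0.275 to 0.85 m from the base axis. Payload 5.2 kg.
Tool frame: the origin (TCP) lies between the finger pads, 19 mm behind the fingertips; this is the grasp point; z points along the fingers, y is the line along which they close (so a half turn about z gives the same grasp; the last joint's range is limited). The gripper opens to 85 mm and grips with 20 to 120 N. Pads are 22 mm wide; open, the fingers measure 114 mm over their backs; the gripper's body (76 mm by 85 mm) begins 54 mm behind the grasp point. The pads swing forward as they close: fully open they stand 13 mm farther back than shut.
Start: joints at [0.991, 0.259, 1.535, -0, 1.348, -0.203], TCP at [0.202, 0.511, 0.25] pointing down, gripper open.
Joint ranges: [-3.14, 3.14], [-0.91, 2.08], [0.19, 2.58], [-1.22, 4.36], [0.22, 2.71], [-3.12, 3.12]. Speed limits (rad/s): [2.57, 2.57, 3.14, 3.14, 3.14, 3.14].

INTERFACE

Orientations are given as a 3x3 rotation matrix whose columns are the frame's x, y, z axes.
In Python, from cell import bot gives the robot as it stands.
- The arm moves only by the shell command python3 -m crank 'ROWS'. ROWS is rows parted by semicolons, their numbers by spaces, 1 to 12 of them, each of 7 numbers: a rotation vector rx, ry, rz in rad, then dx, dy, dz in m, then the opening from 0.0 (shut) to 1.0 (fully open); each row is the pose to reach, as a shift and turn from the pose commanded when the command began, along the tool's axes at that moment; what a row does not reach only later rows make up. A row lasts 1/12 s, in which the tool goes at most 0.0417 m and 0.125 rad, less where a joint would pass 70% of its speed; a pose out of reach is approached as far as the arm can. The fingers move at their own pace and stop on an object; the grip force is fixed at half the most. Time passes only in rows, so rows that do not move let the fingers close. It prints the time, the measured TCP pose, the force, the opening and the grip force at its end.
- bot.state(): the state, without advancing time (a new reading comes with each control period).
- bot.snapshot(name): name is "side" or "top" or "wrist"; returns a dict with "frame" (420x560x3 uint8, blue, green, red), "fovy" (degrees; the focal length in pixels is half the picture's height over the tangent of half this angle, whatever the lens; pixels are square), "cx", "cy" (the principal point, pixels), "extrinsics" (4x4, takes a point from world to camera coordinates); the wrist camera has in their place "T_tool_cam" (4x4, takes a point from camera to tool coordinates, whose origin is the TCP and whose axes are the flange's). Camera axes: x right, y up, looking along -z (the intrinsics and any distortion apply to the point x, -y, -z); pixel columns grow to the right and rows downward; lengths in m; the calibration is good to about 2 mm. The wrist camera is an equidistant fisheye: a pixel r from the principal point sees the ray r / f radians off the axis. A picture is of the moment at which its call begins: read the wrist's pose just before it. There is no depth.
- bot.sign_off(): hands the job in; it is judged then, once.
The state is a dict: "clock": time; "joint_positions": joint angles; "qvel": joint speeds; "effort": joint torques, N m; "tool_pos": TCP position; "ee_rot": TCP orientation; "contact_force": force on the tool from outside, world axes, zero at the start; "torque": the same for the moment, N m; "width": opening from 0.0 (shut) to 1.0 (fully open); "grasp_force": force on a finger pad.
Only numpy, scipy, OpenCV 4.12 (cv2) and the standard library are available. Lean on these libraries where they do the work, as an engineer would, in place of code of your own. Each camera call takes 0.05 s, during which the arm holds its last target. There are 200 camera calls.

TASK

Change the nozzle on the shop's balloon inflator: lift the stout nozzle straight out of its outlet and put it back in its own slot of the nozzle rack, the one whose label shows its outline, then take the slim nozzle from the rack and seat it fully in that outlet. Twist it clockwise to the halfway mark, where the blower runs, not on to the lock click, and finish while still holding it there, because its spring turns it back when let go; do not disturb the spool, weight and tape dispenser on the counter.

Things in the scene. Friction and masses are not known exactly. Their poses are not given: they have to be found in the camera images.
- stout_nozzle: Black plastic nozzle, 72 mm tall, 70 g, with the thick short tip (26 to 22 mm across). Stands unlocked in the outlet at the start; lifts straight out. Origin: centre of its lower end, z up its axis. Stub 28 mm across, 0-14 mm up, tapered foot, two round lug pins along own +y and -y (6 mm thick, 0-6 mm up, out to 19.5 mm from the axis); flange 48 mm across, 14-18 mm up.
- stout_grip (a point): Grip point of the stout nozzle, on its axis 41 mm above its origin, same axes. Its gripping body is 18 to 52 mm up: two flats 28 mm apart that face own +x and -x, 36 mm along y. Put the TCP here, pointing down, fingers closing along x, so that the fingertips stay clear of the flange. Two ears on the flange, 10 mm wide, reach 29 mm along +y and -y, right above the lugs.
- slim_nozzle: Black plastic nozzle, 82 mm tall, 60 g, with the thin long tip (11 to 8 mm across); stub, lugs, flange, ears, body, origin and axes exactly as on the stout nozzle. Stands in its own slot of the rack at the start, turned up to 0.5 rad either way from the rack's axes.
- slim_grip (a point): Grip point of the slim nozzle, on its axis 41 mm above its origin, same axes; flats as on the stout nozzle.
- inflator: Electric balloon inflator, fixed: white plastic box 170 mm (own x) by 250 mm (own y), deck 125 mm above the counter. Two grey collars on the deck, 55 mm either side of the middle: at own -y the working outlet, at own +y one with a medium nozzle, locked and fixed, its top 203 mm above the counter: carry nozzles over it. Origin: centre of its underside, z up.
- outlet (a point): Working outlet: grey bayonet collar 60 mm across, 16 mm high, on the inflator's deck. Site on its axis at its top face, axes as the inflator's. Opening 33 mm across with two entry gaps 11 mm wide along point +y and -y: a nozzle enters with its own y along point y (either way round) and is fully home with its flange on the collar, its origin 14 mm below the point. It turns only clockwise.
- halfway_mark (a point): The halfway mark on the deck beside the collar: two short ribs, 36 mm from the outlet's axis, 45 deg (0.785 rad) clockwise, seen from above, from the entry mark (one long rib on the outlet's +y side); the same marks on its other side. An ear of the nozzle points at it when the blower runs. A square marks locked (90 deg). From 55 deg spring balls resist (up to 0.4 N m), then the lock clicks.
- blow_switch (a joint): Spring-loaded switch ring in the outlet, pushed round by the nozzle's lugs: 0 at rest, grows clockwise (rad), ends at 1.5. It lags the nozzle by about 0.14 rad (play) and reads about 0.64 with the nozzle at halfway. Its spring pushes back with 0.05 N m at rest, 0.11 N m at halfway. The lugs turn under the collar's lips with 2 mm of play up and down.
- rack: Nozzle rack, fixed: grey base 112 mm (own x) by 282 mm (own y), 10 mm thick, carrying three aluminium slot blocks (100 by 86 mm, tops 40 mm above the counter) side by side along own y, 90 mm apart, in an order that varies. Each has a hole and, flat beside it on the +x side, a white label with a nozzle's outline in black. Origin: centre of its underside.
- slot_stout (a point): The stout nozzle's own slot, empty at the start; its label (centre 48 mm along point +x) shows an outline with a thick short tip. Site: centre of the hole's mouth, at the block's top, axes as the rack's. Round hole 44 mm across, 20 mm deep: a nozzle stands in it turned any way, its flange on the block, its origin 14 mm below the point.
- slot_slim (a point): The slim nozzle's slot, same sizes; label outline with a thin long tip. Holds the slim nozzle at the start.
- slot_medium (a point): The medium nozzle's slot, same sizes; label outline with a middling tip. Empty: its nozzle is in use in the inflator's other outlet.
- ribbon_spool: Bystander: spool of curling ribbon, 68 mm across, 50 mm tall, standing loose on the counter. Origin: centre of its underside.
- balloon_weight: Bystander: cone-shaped steel balloon weight with a wire loop, 56 mm across, 63 mm tall, loose. Origin: centre of its underside.
- tape_dispenser: Bystander: black desk tape dispenser, 56 x 130 mm, 77 mm tall, loose. Origin: centre of its underside.
Mind the look-alikes: they are no part of the job. What is shaped like the slim_nozzle but yellow is not meant. What is shaped like the stout_nozzle but green is not meant.

How it is judged:
On the way, in this order (a step that is already met when the one before it is completed fails the run):
1. the stout nozzle stands fully home in its own slot of the rack, let go (horizontal distance between stout_nozzle and slot_stout below 0.006 m and z of stout_nozzle in the frame of slot_stout below -0.011 m and angle between stout_nozzle's own z axis and vertical below 0.1 rad and contact force between the fingers and stout_nozzle below 0.1 N), for 0.2 s.
2. the slim nozzle is in the outlet, seated, not yet twisted (horizontal distance between slim_nozzle and outlet below 0.004 m and z of slim_nozzle in the frame of outlet below -0.0115 m and angle between slim_nozzle's own z axis and vertical below 0.1 rad and value of joint blow_switch below 0.25 rad), for 0.1 s.
At the end, for the whole second after the job is handed in: Slim nozzle gripped (over 2 N) and seated in the outlet (4 mm of its axis, upright, flange within 3.5 mm of the collar), still, turned clockwise to the halfway mark (-0.2 / +0.17 rad), switch ring turned by it; stout nozzle fully home, upright, untouched in its own slot (all of step 1 and horizontal distance between slim_nozzle and outlet below 0.004 m and z of slim_nozzle in the frame of outlet below -0.0105 m and angle between slim_nozzle's own z axis and vertical below 0.1 rad and angle between the y axis of slim_nozzle and the y axis of outlet, either way round between 0.585 and 0.96 rad and value of joint blow_switch between 0.42 and 0.95 rad and contact force between the fingers and slim_nozzle above 2 N and angular speed of slim_nozzle below 0.15 rad/s and contact force between the arm and stout_nozzle below 0.1 N); the arm keeps its last pose, push and grip.
It fails at once if the nozzle is twisted on into the lock click (value of joint blow_switch above 1.05 rad).
It fails at once if a bystander is moved more than 30 mm (distance of any of ribbon_spool, balloon_weight, tape_dispenser from where it was at the start of the episode above 0.03 m).
It also fails if it takes over 61 s, if anything falls off the work surface, if the arm or the gripper's body presses on something with over 40 N, if the wrist force passes 120 N, or if a joint passes its speed limit or range.

## Working session

There is one attempt and no reset: what is moved stays moved. The work goes in short steps, Python scripts to look and compute and a shell command to move; the robot and the scene stay as the last step left them, time stands still between calls to the robot, and variables do not carry over. Pictures are saved under pics/ and viewed, at most 10 in all, crops included, and the job is handed in when it is done.

```bash
mkdir -p pics; ls; python3 - <<'E'
from cell import bot
import cv2,numpy as np
s=bot.state();print({k:np.round(v,3).tolist() for k,v in s.items()})
for n in("top","side","wrist"):
    d=bot.snapshot(n);cv2.imwrite(f"pics/{n}0.png",d["frame"])
    print(n,{k:np.round(v,4).tolist() for k,v in d.items() if k!="frame"})
E
```

```text
pics
{'clock': 0.0, 'joint_positions': [0.991, 0.259, 1.536, 0.0, 1.348, -0.203], 'qvel': [-0.0, -0.0, -0.001, 0.0, 0.001, 0.001], 'effort': [-0.002, -44.603, -29.057, -0.0, 0.012, 0.0], 'tool_pos': [0.202, 0.511, 0.249], 'ee_rot': [[-0.93, 0.368, -0.001], [0.368, 0.93, -0.002], [0.0, -0.002, -1.0]], 'contact_force': [-0.773, 0.097, -0.316], 'torque': [0.01, -0.007, 0.033], 'grasp_force': 0.0, 'width': 1.002}
top {'fovy': 49.8915, 'cx': 272.8851, 'cy': 212.7419, 'extrinsics': [[-0.0004, -1.0, -0.0052, 0.0803], [0.9864, -0.0012, 0.1643, -0.5796], [-0.1644, -0.005, 0.9864, -1.1497], [0.0, 0.0, 0.0, 1.0]]}
side {'fovy': 51.8856, 'cx': 283.3833, 'cy': 208.2196, 'extrinsics': [[-0.9379, -0.3465, 0.0143, 0.5759], [0.217, -0.5542, 0.8036, -0.1938], [-0.2705, 0.7568, 0.595, -1.1239], [0.0, 0.0, 0.0, 1.0]]}
wrist {'fovy': 65.7065, 'cx': 273.1176, 'cy': 208.3094, 'T_tool_cam': [[-0.0, 0.9626, 0.271, 0.0683], [1.0, 0.0001, -0.0003, 0.0006], [-0.0003, 0.271, -0.9626, -0.1248], [0.0, 0.0, 0.0, 1.0]]}
```

View pics/top0.png

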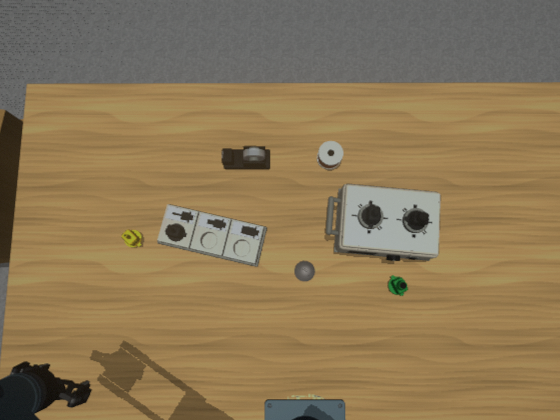

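View pics/side0.png

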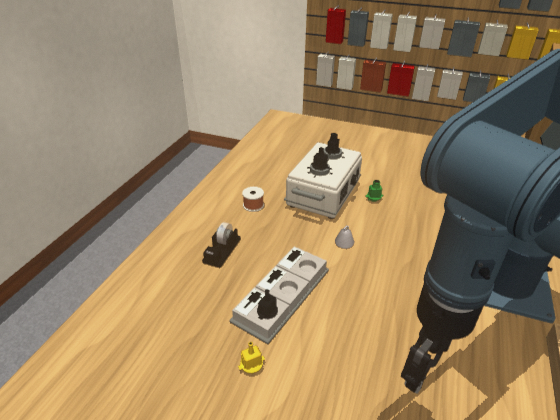

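Top view: the rack is at (212,235) with the slim nozzle at (176,232), and the empty slots are at (209,241) and (242,247). The inflator collars are at (372,215) and (416,219). Next I'll zoom in.

```bash
python3 - <<'E'
import cv2,numpy as np
a=cv2.imread("pics/top0.png")
c=lambda y0,y1,x0,x1,f:cv2.resize(a[y0:y1,x0:x1],None,fx=f,fy=f,interpolation=cv2.INTER_CUBIC)
p=c(198,272,150,280,6); q=c(176,266,325,445,6)
b=np.zeros((984,780,3),np.uint8);b[:444]=p;b[444:444+540,:720]=q
b=cv2.convertScaleAbs(b,alpha=1.2,beta=10)
cv2.imwrite("pics/z.png",cv2.resize(b,None,fx=.6,fy=.6,interpolation=cv2.INTER_AREA))
E
```

```text
(no output)
```

View pics/z.png

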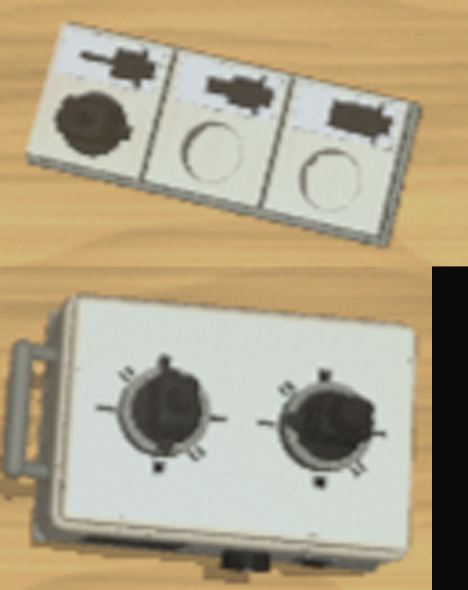

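```bash
cat > h.py <<'E'
import cv2,numpy as np
from cell import bot
def ray(px,d,st=None):
    px=np.atleast_2d(np.asarray(px,float)); H=d["frame"].shape[0]
    f=H/2/np.tan(np.radians(d["fovy"])/2)
    u=(px-[d["cx"],d["cy"]])/f
    if "extrinsics" in d:
        E=np.array(d["extrinsics"]);v=np.c_[u[:,0],-u[:,1],-np.ones(len(u))]
        return -E[:3,:3].T@E[:3,3], v@E[:3,:3]
    r=np.linalg.norm(u,axis=1)+1e-9; s=np.sin(r)/r
    v=np.c_[u[:,0]*s,-u[:,1]*s,-np.cos(r)]
    T=np.array(d["T_tool_cam"]);R=np.array(st["ee_rot"])
    return np.array(st["tool_pos"])+R@T[:3,3], v@T[:3,:3].T@R.T
def plane(px,z,d,st=None):
    o,v=ray(px,d,st); return (o+v*((z-o[2])/v[:,2])[:,None])[:,:2]
def pix(P,d,st):   # world -> pixel
    P=np.atleast_2d(P);f=d["frame"].shape[0]/2/np.tan(np.radians(d["fovy"])/2)
    if "extrinsics" in d:
        E=np.array(d["extrinsics"]);c=P@E[:3,:3].T+E[:3,3]
        return np.c_[d["cx"]-f*c[:,0]/c[:,2],d["cy"]+f*c[:,1]/c[:,2]]
    T=np.array(d["T_tool_cam"]);R=np.array(st["ee_rot"])
    t=(P-st["tool_pos"])@R; c=(t-T[:3,3])@T[:3,:3]
    h=np.hypot(c[:,0],c[:,1])+1e-9;a=np.arctan2(h,-c[:,2])
    return np.c_[d["cx"]+f*a*c[:,0]/h,d["cy"]-f*a*c[:,1]/h]
def wrist(name):
    st=bot.state();d=bot.snapshot("wrist");cv2.imwrite(f"pics/{name}.png",d["frame"])
    np.savez(f"{name}.npz",**{k:np.array(v) for k,v in st.items()},**d);return st,d
def load(name):
    a=np.load(f"{name}.npz"); a={k:a[k] for k in a.files}
    return a,a
E
python3 - <<'E'
from h import *
d=bot.snapshot("top");a=d["frame"]
hsv=cv2.cvtColor(a,cv2.COLOR_BGR2HSV)
for nm,(y0,y1,x0,x1),z,T in(("rack",(195,275,150,280),.04,150),("inf",(176,268,325,450),.125,150)):
    for V in(T,175):
        m=np.zeros(a.shape[:2],np.uint8);m[y0:y1,x0:x1]=((hsv[...,1]<70)&(hsv[...,2]>V))[y0:y1,x0:x1]*255
        m=cv2.morphologyEx(m,cv2.MORPH_CLOSE,np.ones((5,5)))
        c=max(cv2.findContours(m,0,1)[0],key=cv2.contourArea)[:,0]
        print(nm,V,cv2.minAreaRect((1000*plane(c,z,d)).astype(np.float32)))
# deck marks / slot holes read from crop (crop px*10/6/6 + offset)
k=1/3.6
h=np.array([[330,181],[212,152],[93,122]])*k+[150,198]
print("holes",plane(h,.04,d).round(4).tolist())
mk=np.array([[266,423],[378,434],[325,376],[319,482],[106,408],[218,418],[164,361],[158,468]])
mk=(mk-[0,266.4])*k+[325,176]
p=plane(mk,.125,d);print("marks",p.round(4).tolist(),p[:4].mean(0),p[4:].mean(0))
E
```

```text
rack 150 ((527.1907958984375, 247.245361328125), (264.99700927734375, 99.11651611328125), 76.68507385253906)
rack 175 ((529.288330078125, 180.39395141601562), (0.0, 0.0), 0.0)
inf 150 ((548.9915161132812, -211.04586791992188), (240.26914978027344, 159.05487060546875), 84.59859466552734)
inf 175 ((479.0125732421875, -248.49642944335938), (0.0, 0.0), 0.0)
holes [[0.486, 0.1622], [0.5075, 0.2492], [0.5297, 0.3376]]
marks [[0.5495, -0.2319], [0.5418, -0.3082], [0.5822, -0.2741], [0.5088, -0.2662], [0.5601, -0.1225], [0.553, -0.1992], [0.5929, -0.1636], [0.5185, -0.1568]] [ 0.54557013 -0.27011128] [ 0.55611559 -0.16052552]
```

Rack 99×265 mm (100×266 expected) and collar spacing 110 mm both check out. Working outlet ≈ (0.546,-0.270), yaw -0.094; stout slot is the one at y≈0.163.

```bash
cat > go.py <<'E'
import sys,numpy as np
from scipy.spatial.transform import Rotation as R
from cell import bot
# target x y z and angle (deg) of tool y in world, tool pointing down
x,y,z,a=map(float,sys.argv[1:5]);s=bot.state();R0=np.array(s["ee_rot"])
c,n=np.cos(np.radians(a)),np.sin(np.radians(a))
Y=np.array([c,n,0]);Z=np.array([0,0,-1.]);R1=np.c_[np.cross(Y,Z),Y,Z]
d=R0.T@(np.array([x,y,z])-s["tool_pos"])
rv=R.from_matrix(R0.T@R1).as_rotvec()
print(np.round(rv,4),np.round(d,4),"rows>=",round(max(np.linalg.norm(d)/.0417,np.linalg.norm(rv)/.125),1),"clock",s["clock"])
E
python3 go.py 0.48 0.22 0.32 -5.4
```

```text
[-1.2000e-03  6.0000e-04  1.2883e+00] [-0.3654 -0.1686 -0.0704] rows>= 10.3 clock 0.2
```

```bash
python3 -m crank '0 0 1.288 -0.365 -0.1685 -0.07 1;0 0 1.288 -0.365 -0.1685 -0.07 1;0 0 1.288 -0.365 -0.1685 -0.07 1;0 0 1.288 -0.365 -0.1685 -0.07 1;0 0 1.288 -0.365 -0.1685 -0.07 1;0 0 1.288 -0.365 -0.1685 -0.07 1;0 0 1.288 -0.365 -0.1685 -0.07 1;0 0 1.288 -0.365 -0.1685 -0.07 1;0 0 1.288 -0.365 -0.1685 -0.07 1;0 0 1.288 -0.365 -0.1685 -0.07 1;0 0 1.288 -0.365 -0.1685 -0.07 1;0 0 1.288 -0.365 -0.1685 -0.07 1'
python3 -m crank '0 0 0 0 0 0 1;0 0 0 0 0 0 1'
python3 - <<'E'
from h import *
st,d=wrist("w1");print(st["tool_pos"],np.array(st["ee_rot"])[:,1],st["qvel"])
E
python3 go.py 0.54 -0.23 0.33 -5.4
```

```text
clock: 1.2
tool_pos: [0.4811, 0.2187, 0.3198]
ee_rot: [[0.099, 0.995, -0.0], [0.995, -0.099, -0.0], [-0.0, -0.0, -1.0]]
contact_force: [-0.1, 0.1, -0.7]
width: 0.995
grasp_force: 0.0
clock: 1.37
tool_pos: [0.479, 0.221, 0.3197]
ee_rot: [[0.091, 0.996, -0.001], [0.996, -0.091, 0.0], [0.0, -0.001, -1.0]]
contact_force: [0.3, 0.5, -0.2]
width: 1.001
grasp_force: 0.0
[0.47895565 0.22101046 0.31966867] [ 0.99580585 -0.09148529 -0.00107313] [ 0.01466729 -0.00345398  0.00073249 -0.00156623 -0.00064829  0.00343222]
[-0.0007 -0.      0.0029] [-0.4438  0.102  -0.0103] rows>= 10.9 clock 1.4167
```

View pics/w1.png

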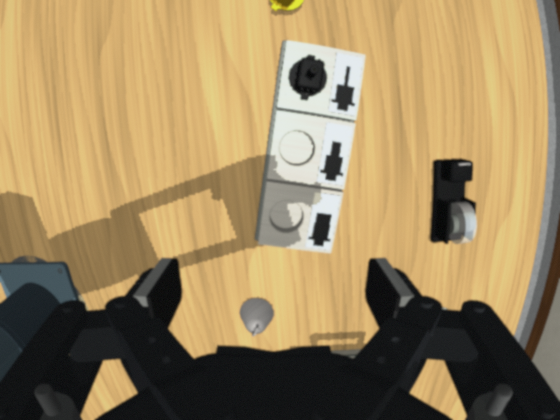

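The view shows the slots: slim nozzle at (309,76), medium hole (297,148), stout hole (287,214) whose label at (321,229) has the thick tip. Next I measure these, and move on to the outlet.

```bash
python3 - <<'E'
from h import *
st,d=load("w1");g=cv2.cvtColor(d["frame"],cv2.COLOR_BGR2GRAY);hsv=cv2.cvtColor(d["frame"],cv2.COLOR_BGR2HSV)
c=np.array([[284,41],[365,55],[331,252],[258,242]]);print("corners",plane(c,.04,d,st).round(4).tolist())
m=((hsv[...,1]<45)&(hsv[...,2]>85)).astype(np.uint8)*255;m[:, :250]=0;m[:, 375:]=0;m[260:]=0;m[:35]=0
m=cv2.morphologyEx(m,cv2.MORPH_CLOSE,np.ones((7,7)))
k=max(cv2.findContours(m,0,1)[0],key=cv2.contourArea)[:,0]
print(cv2.minAreaRect((1000*plane(k,.04,d,st)).astype(np.float32)))
print("holes",plane([[287,214.5],[297,148]],.04,d,st).round(4).tolist())
b=np.zeros((440,780,3),np.uint8)
b[:,:390]=cv2.resize(d["frame"][175:254,255:333],(390,395),interpolation=2)[:440] if 0 else cv2.resize(d["frame"][172:260,255:333],(390,440),interpolation=2)
b[:,390:]=cv2.resize(d["frame"][35:123,270:348],(390,440),interpolation=2)
cv2.imwrite("pics/z2.png",cv2.convertScaleAbs(b,alpha=1.5,beta=20))
E
python3 -m crank '0 0 0 -0.444 0.102 -0.01 1;0 0 0 -0.444 0.102 -0.01 1;0 0 0 -0.444 0.102 -0.01 1;0 0 0 -0.444 0.102 -0.01 1;0 0 0 -0.444 0.102 -0.01 1;0 0 0 -0.444 0.102 -0.01 1;0 0 0 -0.444 0.102 -0.01 1;0 0 0 -0.444 0.102 -0.01 1;0 0 0 -0.444 0.102 -0.01 1;0 0 0 -0.444 0.102 -0.01 1;0 0 0 -0.444 0.102 -0.01 1;0 0 0 -0.444 0.102 -0.01 1'
python3 -m crank '0 0 0 0 0 0 1;0 0 0 0 0 0 1'
python3 - <<'E'
from h import *
st,d=wrist("w2");print(st["tool_pos"],np.array(st["ee_rot"])[:,1])
E
```

```text
corners [[0.5079, 0.3874], [0.6082, 0.365], [0.5482, 0.1076], [0.4507, 0.1318]]
((526.8821411132812, 248.32345581054688), (265.9498596191406, 104.84342956542969), 76.81453704833984)
holes [[0.4923, 0.1666], [0.5118, 0.2514]]
clock: 2.42
tool_pos: [0.5399, -0.2369, 0.3289]
ee_rot: [[0.097, 0.995, -0.001], [0.995, -0.097, -0.003], [-0.003, -0.0, -1.0]]
contact_force: [-0.0, -0.2, 0.9]
width: 0.999
grasp_force: 0.0
clock: 2.58
tool_pos: [0.5396, -0.2299, 0.3297]
ee_rot: [[0.092, 0.996, -0.001], [0.996, -0.092, 0.001], [0.001, -0.001, -1.0]]
contact_force: [-0.7, 0.5, -0.4]
width: 0.998
grasp_force: 0.0
[ 0.53964209 -0.22988933  0.32967491] [ 9.95713983e-01 -9.24830952e-02 -7.36274766e-04]
```

View pics/z2.png

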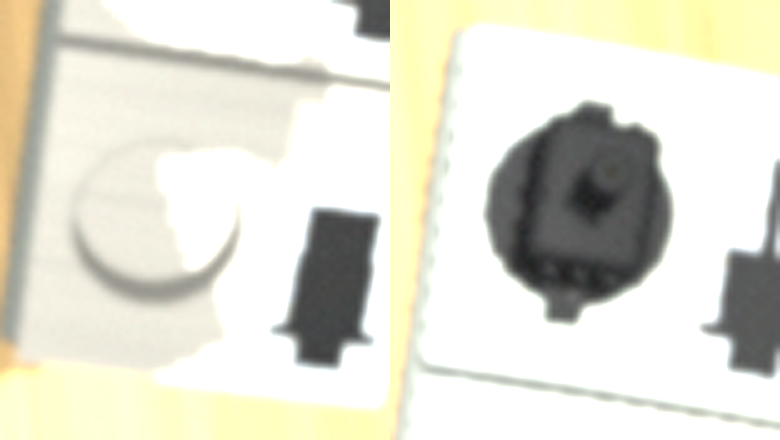

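View pics/w2.png

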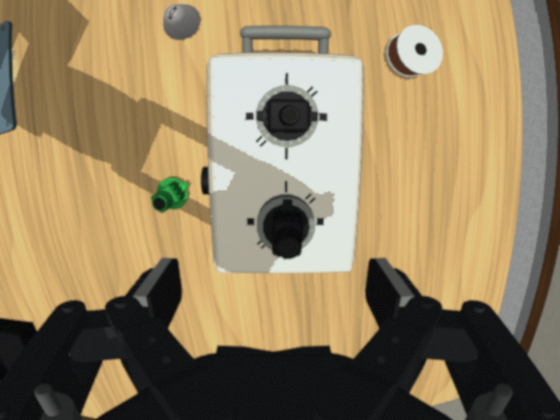

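Hole mouth crop spans x 73–240, y 138–300 (a full circle). The slim nozzle's ears are at (594,103)/(563,320). In the w2 image the outlet squares are at (250,221) and (323,222), with the stout nozzle between them, unlocked.

```bash
python3 - <<'E'
from h import *
st,d=load("w1")
print("stout hole",plane([286.3,215.8],.04,d,st), "edges dx",np.diff(plane([[269.6,215.8],[303,215.8],[286.3,199.6],[286.3,232]],.04,d,st)[[0,1]],axis=0))
print("slim flange c",plane([307.9,76.3],.043,d,st));e=plane([[310.8,55.6],[304.6,99]],.043,d,st)
v=e[0]-e[1];print("ears",e,e.mean(0),np.linalg.norm(v),np.degrees(np.arctan2(v[1],v[0])))
a=np.radians(76.75);X=np.array([np.sin(a),-np.cos(a)]);Y=np.array([np.cos(a),np.sin(a)])
for C in([.5269,.2483],[.5272,.2472]): print("rackframe pred",[(np.array(C)-.02*X+k*.09*Y).round(4).tolist() for k in(-1,0,1)])
st,d=load("w2");g=cv2.cvtColor(d["frame"],cv2.COLOR_BGR2GRAY)
P=[]
for x,y in[(250,221),(323,222),(286,187),(249,116),(323,117),(287,78),(287,153)]:
    w=g[y-8:y+9,x-8:x+9].astype(float);b=np.median(w);m=(w<b*.6).astype(np.uint8)
    n,l,s,c=cv2.connectedComponentsWithStats(m);i=[j for j in range(1,n)];i=max(i,key=lambda j:s[j,4]-3*np.hypot(*(c[j]-8)))
    ww=(b-w)*(l==i);yy,xx=np.mgrid[:17,:17];P.append([x-8+(ww*xx).sum()/ww.sum(),y-8+(ww*yy).sum()/ww.sum()]);print(P[-1],s[i,4])
p=plane(P,.125,d,st);print(p.round(4).tolist())
o=p[:2].mean(0);m=p[3:5].mean(0);m2=p[5:].mean(0);print("outlet",o,"med",m,m2)
for v in(p[1]-p[0],p[4]-p[3]):print("x ang",np.degrees(np.arctan2(v[1],v[0])),np.linalg.norm(v))
v=m-o;print("y ang",np.degrees(np.arctan2(v[1],v[0])),np.linalg.norm(v))
k=[i for i in plane([[208,57],[361,57],[352,272],[217,271]],.125,d,st)];print("deck",np.mean(k,0),k)
E
```

```text
stout hole [[0.49128    0.16492954]] edges dx [[ 0.0433612  -0.00400055]]
slim flange c [[0.53256871 0.33956557]]
ears [[0.53858455 0.36561039]
 [0.52601358 0.31155208]] [0.53229906 0.33858124] 0.05550072005429678 76.90884582878252
rackframe pred [[0.4868, 0.1653], [0.5074, 0.2529], [0.5281, 0.3405]]
rackframe pred [[0.4871, 0.1642], [0.5077, 0.2518], [0.5284, 0.3394]]
[np.float64(250.1822871883061), np.float64(221.03955288048152)] 45
[np.float64(319.57821922667614), np.float64(220.96399432422845)] 42
[np.float64(285.5416409623689), np.float64(186.23010487353486)] 19
[np.float64(249.09138552243695), np.float64(115.82181460858172)] 45
[np.float64(322.7322688451541), np.float64(116.52636464909024)] 44
[np.float64(286.21588089330027), np.float64(79.13058312655087)] 27
[np.float64(285.8458553791887), np.float64(152.65079365079364)] 25
[[0.5122, -0.2649], [0.5862, -0.2717], [0.5529, -0.2307], [0.5228, -0.1551], [0.5965, -0.1621], [0.5632, -0.1214], [0.5561, -0.196]]
outlet [ 0.54918512 -0.26831891] med [ 0.55966785 -0.15862484] [ 0.55967428 -0.15868403]
x ang -5.288112754917479 0.07424722724368397
x ang -5.435978850056053 0.07404367638701882
y ang 84.54119722014588 0.11019380986984373
deck [ 0.55444254 -0.21240455] [array([ 0.48712954, -0.08922912]), array([ 0.64191864, -0.10187025]), array([ 0.62137688, -0.3374435 ]), array([ 0.46734512, -0.32107531])]
```

```bash
python3 go.py 0.5475 -0.269 0.25 -5.4
```

```text
[-0.0004 -0.0007  0.0025] [-0.0388  0.0114  0.0799] rows>= 2.1 clock 2.6333
```

```bash
python3 -m crank '0 0 0.002 -0.0388 0.0114 0.04 1;0 0 0.002 -0.0388 0.0114 0.08 1;0 0 0.002 -0.0388 0.0114 0.08 1;0 0 0.002 -0.0388 0.0114 0.08 1;0 0 0.002 -0.0388 0.0114 0.08 1'
python3 - <<'E'
from h import *
st,d=wrist("w3");print(st["tool_pos"],np.array(st["ee_rot"])[:,1])
for o in([.5492,-.2683],[.5456,-.2701]):
    print(pix([[*o,.125],[o[0]+.0368,o[1]-.0035,.125],[o[0]-.0368,o[1]+.0035,.125]],d,st).round(1).tolist())
E
```

```text
clock: 3.05
tool_pos: [0.5475, -0.2691, 0.2507]
ee_rot: [[0.094, 0.996, -0.001], [0.996, -0.094, 0.001], [0.001, -0.001, -1.0]]
contact_force: [0.2, -0.2, 0.6]
width: 1.0
grasp_force: 0.0
[ 0.54747966 -0.26910774  0.25069594] [ 9.95554467e-01 -9.41852592e-02 -6.63199873e-04]
[[274.6, 205.7], [320.6, 205.8], [228.6, 205.7]]
[[270.3, 208.3], [316.3, 208.3], [224.5, 208.2]]
```

View pics/w3.png

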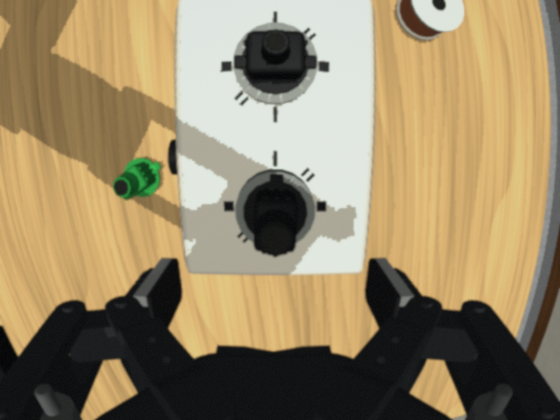

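Squares at (229,206) and (321,206) put the outlet column at 275, matching the wrist estimate (0.5492,-0.2683) from two heights. The fingers are symmetric about column 273.5, so I trust the wrist calibration and descend to grasp.

```bash
python3 go.py 0.549 -0.2685 0.168 -5.4
```

```text
[ 0.0019  0.0007 -0.0001] [0.0013 0.0006 0.0841] rows>= 2.0 clock 3.1
```

```bash
python3 -m crank '0 0 0 0 0.0012 0.035 1;0 0 0 0 0.0012 0.07 1;0 0 0 0 0.0012 0.083 1;0 0 0 0 0.0012 0.083 1;0 0 0 0 0.0012 0.083 0;0 0 0 0 0.0012 0.083 0;0 0 0 0 0.0012 0.083 0;0 0 0 0 0.0012 0.083 0;0 0 0 0 0.0012 0.083 0;0 0 0 0 0.0012 0.083 0'
python3 -m crank '0 0 0 0 0 0 0;0 0 0 0 0 0 0;0 0 0 0 0 0 0'; python3 -c "
from cell import bot
s=bot.state();print(s['contact_force'],s['torque'],s['tool_pos'])"
```

```text
clock: 3.93
tool_pos: [0.5493, -0.2716, 0.1689]
ee_rot: [[0.096, 0.995, 0.003], [0.995, -0.096, -0.002], [-0.002, 0.003, -1.0]]
contact_force: [0.5, 0.7, 5.7]
width: 0.316
grasp_force: 60.3
clock: 4.18
tool_pos: [0.5494, -0.2716, 0.1689]
ee_rot: [[0.096, 0.995, 0.003], [0.995, -0.096, -0.002], [-0.002, 0.003, -1.0]]
contact_force: [-0.3, 0.3, 5.9]
width: 0.317
grasp_force: 60.3
[-0.34486773  0.34725075  5.91487618] [0.08193159 0.05798987 0.062152  ] [ 0.54936249 -0.27156633  0.16892362]
```

```bash
python3 -m crank '0 0 0 0 0 -0.01 0;0 0 0 0 0 -0.025 0;0 0 0 0 0 -0.05 0;0 0 0 0 0 -0.09 0;0 0 0 0 0 -0.118 0;0 0 0 0 0 -0.118 0;0 0 0 0 0 -0.118 0'; python3 go.py 0.491 0.165 0.285 -5.4
python3 - <<'E'
from h import *
st,d=wrist("w4");print(st["contact_force"],st["tool_pos"])
g=cv2.cvtColor(d["frame"],cv2.COLOR_BGR2GRAY);cv2.imwrite("pics/w4c.png",cv2.resize(d["frame"][100:300,160:390],None,fx=2.5,fy=2.5))
E
```

```text
clock: 4.77
tool_pos: [0.5493, -0.2716, 0.288]
ee_rot: [[0.096, 0.995, 0.004], [0.995, -0.096, -0.003], [-0.003, 0.004, -1.0]]
contact_force: [0.2, 0.3, -1.5]
width: 0.316
grasp_force: 59.3
[ 0.0044  0.0027 -0.0018] [ 0.429  -0.0999  0.0014] rows>= 10.6 clock 4.7667
[ 0.15096102  0.27701367 -1.53462208] [ 0.54926903 -0.27155256  0.2879548 ]
```

View pics/w4c.png

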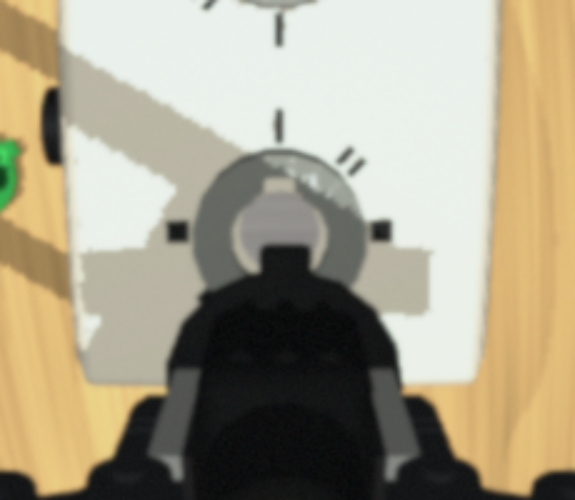

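Stout nozzle is held and out; its ear tip is at about (274,199) full-frame and the outlet squares at (231,192)/(312,192).

```bash
python3 - <<'E'
from h import *
st,d=load("w4")
p=plane([[231.2,192.4],[312.4,192.4]],.125,d,st);print("outlet",p.mean(0),np.linalg.norm(p[1]-p[0]))
for zt in(.023,.027):
    q=plane([274,198.8],st["tool_pos"][2]-zt,d,st)[0]
    t=np.array(st["ee_rot"]).T@(np.r_[q,st["tool_pos"][2]-zt]-st["tool_pos"]);print("ear tip in tool",t, "axis off x",t[0]-.029)
E
python3 -m crank '0 0 0 0.429 -0.1 0.0 0;0 0 0 0.429 -0.1 0.0 0;0 0 0 0.429 -0.1 0.0 0;0 0 0 0.429 -0.1 0.0 0;0 0 0 0.429 -0.1 0.0 0;0 0 0 0.429 -0.1 0.0 0;0 0 0 0.429 -0.1 0.0 0;0 0 0 0.429 -0.1 0.0 0;0 0 0 0.429 -0.1 0.0 0;0 0 0 0.429 -0.1 0.0 0;0 0 0 0.429 -0.1 0.0 0;0 0 0 0.429 -0.1 0.0 0'
python3 -m crank '0 0 0 0 0 0 0;0 0 0 0 0 0 0'
python3 - <<'E'
from h import *
st,d=wrist("w5");print(st["tool_pos"])
cv2.imwrite("pics/w5c.png",cv2.convertScaleAbs(cv2.resize(d["frame"][60:280,160:390],None,fx=2.5,fy=2.5),alpha=1.2))
E
```

```text
outlet [ 0.54960798 -0.26872792] 0.07405242737016268
ear tip in tool [0.03219915 0.00092993 0.02291835] axis off x 0.0031991450563833394
ear tip in tool [0.0311991  0.00094168 0.02692113] axis off x 0.002199097368406955
clock: 5.82
tool_pos: [0.4877, 0.1701, 0.2833]
ee_rot: [[0.091, 0.996, -0.004], [0.996, -0.091, 0.002], [0.001, -0.004, -1.0]]
contact_force: [-0.4, -0.4, -1.5]
width: 0.316
grasp_force: 59.2
clock: 5.98
tool_pos: [0.4895, 0.1651, 0.2838]
ee_rot: [[0.095, 0.995, -0.003], [0.995, -0.095, -0.001], [-0.001, -0.002, -1.0]]
contact_force: [-0.7, -0.2, -0.8]
width: 0.315
grasp_force: 59.2
[0.48954593 0.16507386 0.28375453]
```

View pics/w5c.png

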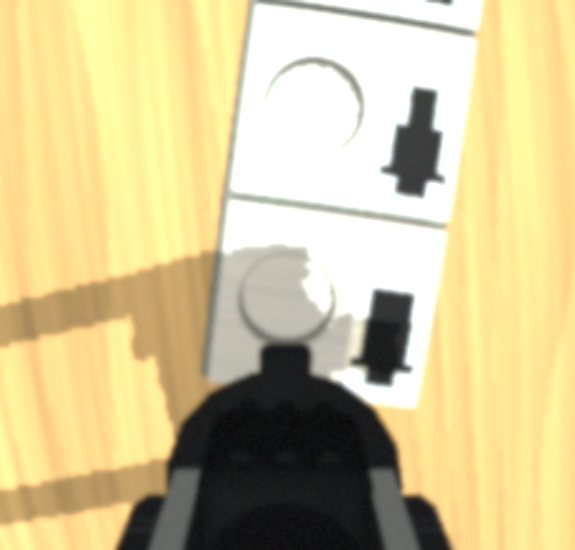

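Over the slot: the hole circle at crop (288,297), i.e. px (275.2,178.8); nozzle held just below in view.

```bash
python3 - <<'E'
from h import *
st,d=load("w5")
h=plane([[275.2,178.8],[256,178.8],[294.4,178.8],[275.2,160],[275.2,196.8]],.04,d,st);print(h,np.linalg.norm(h[1]-h[2]),np.linalg.norm(h[3]-h[4]))
R=np.array(st["ee_rot"]);t=h[0]-R[:2,0]*.0027-R[:2,1]*.0009;print("TCP target",t)
E
```

```text
[[0.49192349 0.16531243]
 [0.46990773 0.16744687]
 [0.51395716 0.16325704]
 [0.49398154 0.18704631]
 [0.48991612 0.14406015]] 0.04424823598201447 0.04317797053470899
TCP target [0.49076979 0.16271071]
```

```bash
python3 go.py 0.4908 0.1627 0.09 -5.4
```

```text
[-0.0019  0.0011 -0.0025] [-0.0016  0.0014  0.194 ] rows>= 4.7 clock 6.0333
```

```bash
python3 -m crank '-0.002 0.001 0 -0.0018 0.0015 0.04 0;-0.002 0.001 0 -0.0018 0.0015 0.08 0;-0.002 0.001 0 -0.0018 0.0015 0.12 0;-0.002 0.001 0 -0.0018 0.0015 0.16 0;-0.002 0.001 0 -0.0018 0.0015 0.194 0;-0.002 0.001 0 -0.0018 0.0015 0.194 0;-0.002 0.001 0 -0.0018 0.0015 0.194 0'
python3 -m crank '0 0 0 0 0 0.009 0;0 0 0 0 0 0.017 0;0 0 0 0 0 0.021 0;0 0 0 0 0 0.021 0;0 0 0 0 0 0.021 0'
```

```text
clock: 6.62
tool_pos: [0.4903, 0.1622, 0.0897]
ee_rot: [[0.098, 0.995, -0.003], [0.995, -0.098, 0.0], [-0.0, -0.003, -1.0]]
contact_force: [0.6, -0.0, 0.4]
width: 0.32
grasp_force: 59.2
clock: 7.03
tool_pos: [0.4925, 0.1629, 0.0709]
ee_rot: [[0.096, 0.995, 0.004], [0.995, -0.096, -0.0], [0.0, 0.004, -1.0]]
contact_force: [0.6, -6.2, -2.1]
width: 0.313
grasp_force: 59.8
```

```bash
python3 -m crank '0 0 0 -0.0015 0 0.0 0;0 0 0 -0.0015 0 0.002 0;0 0 0 -0.0015 0 0.002 0;0 0 0 -0.0015 0 0.002 0'
```

```text
clock: 7.37
tool_pos: [0.4913, 0.1626, 0.0682]
ee_rot: [[0.096, 0.995, 0.002], [0.995, -0.096, 0.001], [0.002, 0.002, -1.0]]
contact_force: [-0.9, 0.1, -1.0]
width: 0.316
grasp_force: 60.0
```

```bash
python3 -m crank '0 0 0 0 0 0.001 0;0 0 0 0 0 0.001 0;0 0 0 0 0 0.001 1;0 0 0 0 0 0.001 1;0 0 0 0 0 0.001 1;0 0 0 0 0 0.001 1;0 0 0 0 0 0.001 1;0 0 0 0 0 -0.01 1;0 0 0 0 0 -0.05 1;0 0 0 0 0 -0.09 1;0 0 0 0 0 -0.13 1'
python3 go.py 0.5315 0.339 0.2 -13.2
```

```text
clock: 8.28
tool_pos: [0.4903, 0.162, 0.1989]
ee_rot: [[0.096, 0.995, -0.0], [0.995, -0.096, 0.001], [0.001, -0.0, -1.0]]
contact_force: [0.4, -0.1, -0.0]
width: 1.0
grasp_force: 0.0
[-1.000e-04 -6.000e-04  1.343e-01] [ 0.1801  0.024  -0.0009] rows>= 4.4 clock 8.2833
```

```bash
python3 - <<'E'
from h import *
st,d=wrist("w6")
E
python3 -m crank '0 0 0.134 0.18 0.024 0 1;0 0 0.134 0.18 0.024 0 1;0 0 0.134 0.18 0.024 0 1;0 0 0.134 0.18 0.024 0 1;0 0 0.134 0.18 0.024 0 1;0 0 0.134 0.18 0.024 0 1;0 0 0.134 0.18 0.024 0 1'
python3 - <<'E'
from h import *
wrist("w7")
for n in("w6","w7"):
    st,d=load(n);g=d["frame"].max(2)
    m=((g<60)*255).astype(np.uint8);m[255:]=0;m[:,:200]=0;m[:,350:]=0
    m=cv2.morphologyEx(m,cv2.MORPH_OPEN,np.ones((3,3)))
    R=np.array(st["ee_rot"]);print(n,st["tool_pos"],R[:,1])
    for c in cv2.findContours(m,0,1)[0]:
        if cv2.contourArea(c)<150:continue
        q=plane(c[:,0],.043,d,st);t=(q-st["tool_pos"][:2])@R[:2,:2]
        D=np.linalg.norm(q[:,None]-q[None],axis=2);i,j=np.unravel_index(D.argmax(),D.shape);v=q[i]-q[j]
        print(cv2.boundingRect(c),"ext x",t[:,0].min(),t[:,0].max(),"y",t[:,1].min(),t[:,1].max(),"far",D.max(),((q[i]+q[j])/2).round(4),np.degrees(np.arctan2(v[1],v[0]))%180)
E
```

```text
clock: 8.92
tool_pos: [0.5318, 0.3398, 0.1972]
ee_rot: [[0.226, 0.974, 0.001], [0.974, -0.226, -0.0], [0.0, 0.001, -1.0]]
contact_force: [0.8, -0.3, -0.1]
width: 1.0
grasp_force: 0.0
w6 [0.49031277 0.16202397 0.19894188] [ 9.95389107e-01 -9.59193447e-02 -7.02516227e-05]
(311, 191, 26, 46) ext x -0.03644177827375342 0.006323399311871909 y 0.035140113095820005 0.05703855817615376 far 0.044092721384978405 [0.5363 0.1426] 62.270239895767986
(249, 163, 51, 62) ext x -0.02454937789363489 0.031142714610676477 y -0.020942810920391092 0.023616684694030284 far 0.056892834348731255 [0.4896 0.1654] 72.70346041687284
(327, 87, 23, 53) ext x 0.05284261381148862 0.09878078018821229 y 0.04696482842597922 0.06650648957292686 far 0.04646450427121837 [0.5544 0.2324] 70.99768837600178
(341, 10, 9, 30) ext x 0.14231579122726248 0.17049885303099221 y 0.059276054267355015 0.06692392835949272 far 0.028501408673783077 [0.5698 0.3115] 75.92427410932947
(276, 0, 51, 26) ext x 0.1530773708493232 0.17868028858347987 y 0.00300810672254452 0.04657648075642639 far 0.04381609244933415 [0.5319 0.3352] 0.5911986503344622
w7 [0.53175836 0.33980494 0.19721329] [ 9.74177504e-01 -2.25781457e-01  9.61764822e-04]
(314, 200, 23, 33) ext x -0.031923816649167075 -0.0015434871947248641 y 0.03773508263414806 0.05820019784717962 far 0.031002986160723726 [0.5724 0.3118] 104.06730197261226
(248, 169, 51, 63) ext x -0.030705363928201883 0.026121353801584708 y -0.021756717174111238 0.022725319109113518 far 0.057841658677485884 [0.5345 0.3368] 87.70032933916958
```

```bash
python3 go.py 0.5313 0.3376 0.068 -13.2; python3 -m crank '0 0 0 -0.002 0 0.04 1;0 0 0 -0.002 0 0.08 1;0 0 0 -0.002 0 0.12 1;0 0 0 -0.002 0 0.129 1;0 0 0 -0.002 0 0.129 1;0 0 0 -0.002 0 0.129 0;0 0 0 -0.002 0 0.129 0;0 0 0 -0.002 0 0.129 0;0 0 0 -0.002 0 0.129 0;0 0 0 -0.002 0 0.129 0;0 0 0 -0.002 0 0.129 0'
python3 -m crank '0 0 0 0 0 0 0;0 0 0 0 0 0 0;0 0 0 0 0 0 0'
```

```text
[0.0009 0.0001 0.0013] [-0.0011 -0.0003  0.1294] rows>= 3.1 clock 8.9667
clock: 9.88
tool_pos: [0.533, 0.3377, 0.0714]
ee_rot: [[0.228, 0.974, 0.005], [0.974, -0.228, 0.002], [0.003, 0.005, -1.0]]
contact_force: [-0.8, -1.4, 5.9]
width: 0.314
grasp_force: 59.6
clock: 10.13
tool_pos: [0.533, 0.3376, 0.0713]
ee_rot: [[0.228, 0.974, 0.005], [0.974, -0.228, 0.002], [0.003, 0.005, -1.0]]
contact_force: [-0.5, -1.0, 5.9]
width: 0.312
grasp_force: 59.6
```

```bash
python3 -m crank '0 0 0 0 0 -0.01 0;0 0 0 0 0 -0.04 0;0 0 0 0 0 -0.08 0;0 0 0 0 0 -0.12 0;0 0 0 0 0 -0.16 0;0 0 0 0 0 -0.2 0;0 0 0 0 0 -0.22 0;0 0 0 0 0 -0.22 0'; python3 go.py 0.55 -0.265 0.29 -5.4; python3 -c "
from cell import bot
print(bot.state()['joint_positions'])"
```

```text
clock: 10.8
tool_pos: [0.5336, 0.338, 0.2974]
ee_rot: [[0.228, 0.974, 0.014], [0.974, -0.228, 0.006], [0.009, 0.012, -1.0]]
contact_force: [0.8, -0.4, -0.5]
width: 0.315
grasp_force: 59.1
[ 0.0128 -0.0078 -0.1354] [-0.5835  0.1532  0.0042] rows>= 14.5 clock 10.8
[ 3.88387801e-01  3.74307717e-01  1.25789098e+00 -4.21535382e-05
  1.49442314e+00  6.18033335e-01]
```

```bash
python3 -m crank '0.005 0 -0.13 -0.58 0.152 0 0;0.005 0 -0.13 -0.58 0.152 0 0;0.005 0 -0.13 -0.58 0.152 0 0;0.005 0 -0.13 -0.58 0.152 0 0;0.005 0 -0.13 -0.58 0.152 0 0;0.005 0 -0.13 -0.58 0.152 0 0;0.005 0 -0.13 -0.58 0.152 0 0;0.005 0 -0.13 -0.58 0.152 0 0;0.005 0 -0.13 -0.58 0.152 0 0;0.005 0 -0.13 -0.58 0.152 0 0;0.005 0 -0.13 -0.58 0.152 0 0;0.005 0 -0.13 -0.58 0.152 0 0'
python3 go.py 0.55 -0.265 0.29 -5.4
```

```text
clock: 11.8
tool_pos: [0.5438, -0.1629, 0.2887]
ee_rot: [[0.1, 0.995, -0.003], [0.995, -0.1, 0.002], [0.002, -0.004, -1.0]]
contact_force: [0.6, 0.3, -0.7]
width: 0.32
grasp_force: 59.1
[-0.0036 -0.0017 -0.0057] [-0.101   0.0163 -0.0015] rows>= 2.5 clock 11.8
```

```bash
python3 -m crank '-0.003 0 -0.005 -0.04 0.008 0 0;-0.003 0 -0.005 -0.08 0.015 0 0;-0.003 0 -0.005 -0.09 0.015 0 0;-0.003 0 -0.005 -0.09 0.015 0 0;-0.003 0 -0.005 -0.09 0.015 0 0'
python3 - <<'E'
from h import *
st,d=wrist("w8");R=np.array(st["ee_rot"]);print(st["tool_pos"],R[:,1],np.degrees(np.arctan2(R[1,1],R[0,1])))
g=d["frame"].max(2)
print("squares?",[ (pix([[.5496+s*.0368,-.2687-s*.0035,.125]],d,st)).round(1).tolist() for s in(-1,1)])
# column profile of ear tip
for r in range(180,226,3): 
    c=np.where(g[r,225:325]<50)[0];print(r,(c.min()+225,c.max()+225,len(c)) if len(c) else None)
cv2.imwrite("pics/w8c.png",cv2.resize(d["frame"][100:300,160:390],None,fx=2.5,fy=2.5))
E
```

```text
clock: 12.22
tool_pos: [0.55, -0.2522, 0.288]
ee_rot: [[0.096, 0.995, -0.001], [0.995, -0.096, 0.003], [0.003, -0.001, -1.0]]
contact_force: [0.4, -0.2, -0.5]
width: 0.318
grasp_force: 59.1
[ 0.55000885 -0.25218082  0.28797601] [ 0.99533811 -0.09643605 -0.00146046] -5.53398494530296
squares? [[[234.2, 213.7]], [[313.9, 213.6]]]
180 None
183 None
186 None
189 None
192 None
195 None
198 None
201 None
204 (np.int64(264), np.int64(282), 19)
207 (np.int64(264), np.int64(281), 18)
210 (np.int64(265), np.int64(281), 17)
213 (np.int64(231), np.int64(316), 36)
216 (np.int64(232), np.int64(315), 51)
219 (np.int64(246), np.int64(299), 54)
222 (np.int64(243), np.int64(303), 61)
225 (np.int64(241), np.int64(306), 66)
```

View pics/w8c.png

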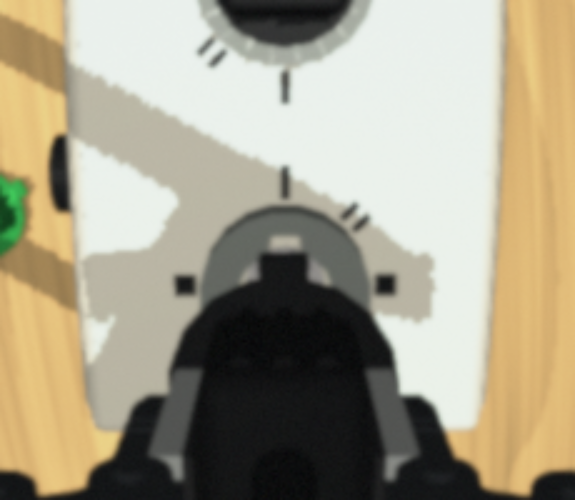

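View shows the nozzle held, ear tip at px (273,201.4), aligned with the entry rib; outlet squares at (234,214)/(314.4,214).

```bash
python3 - <<'E'
from h import *
st,d=load("w8");R=np.array(st["ee_rot"]);p=st["tool_pos"]
o=plane([[234,214],[314.4,214]],.125,d,st);o=o.mean(0);print("outlet",o)
for zt in(.024,.0273,.0313):
    q=plane([273,201.4],p[2]-zt,d,st)[0];t=R.T@(np.r_[q,p[2]-zt]-p);print("axis off",t[0]-.029,t[1])
    print("TCP target",o-R[:2,0]*(t[0]-.029)-R[:2,1]*t[1])
E
```

```text
outlet [ 0.54968365 -0.26903702]
axis off 0.0016454774095409873 0.0004562459945869476
TCP target [ 0.54907085 -0.27063082]
axis off 0.0007935409794137607 0.0004554751628630525
TCP target [ 0.54915377 -0.26978294]
axis off -0.00023910923892231026 0.0004545408213796114
TCP target [ 0.54925429 -0.26875519]
```

```bash
python3 go.py 0.5491 -0.2697 0.2 -5.4
```

```text
[-0.001  -0.0027 -0.0009] [-0.0188  0.0007  0.0882] rows>= 2.2 clock 12.2667
```

```bash
python3 -m crank '-0.001 -0.0025 0 -0.0185 0.0005 0.03 0;-0.001 -0.0025 0 -0.0185 0.0005 0.06 0;-0.001 -0.0025 0 -0.0185 0.0005 0.088 0;-0.001 -0.0025 0 -0.0185 0.0005 0.088 0;-0.001 -0.0025 0 -0.0185 0.0005 0.088 0'
python3 go.py 0.5491 -0.2697 0.182 -5.4
```

```text
clock: 12.68
tool_pos: [0.5488, -0.2682, 0.1999]
ee_rot: [[0.093, 0.996, -0.002], [0.996, -0.093, 0.001], [0.001, -0.002, -1.0]]
contact_force: [0.1, 0.5, 0.2]
width: 0.319
grasp_force: 59.2
[-0.0021 -0.0011  0.0013] [-0.0015  0.0005  0.0179] rows>= 0.4 clock 12.6833
```

```bash
python3 -m crank '-0.002 -0.001 0.001 -0.0013 0.0003 0.005 0;-0.002 -0.001 0.001 -0.0013 0.0003 0.01 0;-0.002 -0.001 0.001 -0.0013 0.0003 0.015 0;-0.002 -0.001 0.001 -0.0013 0.0003 0.02 0;-0.002 -0.001 0.001 -0.0013 0.0003 0.02 0;-0.002 -0.001 0.001 -0.0013 0.0003 0.02 0'
```

```text
clock: 13.18
tool_pos: [0.5493, -0.2716, 0.1804]
ee_rot: [[0.096, 0.995, 0.002], [0.995, -0.096, -0.002], [-0.002, 0.002, -1.0]]
contact_force: [-0.9, 0.6, -1.4]
width: 0.314
grasp_force: 59.1
```

```bash
python3 -m crank '0 0 0 0 0 0.003 0;0 0 0 0 0 0.006 0;0 0 0 0 0 0.0085 0;0 0 0 0 0 0.0085 0;0 0 0 0 0 0.0085 0'
```

```text
clock: 13.6
tool_pos: [0.5495, -0.2717, 0.1723]
ee_rot: [[0.096, 0.995, 0.003], [0.995, -0.096, -0.002], [-0.002, 0.003, -1.0]]
contact_force: [-2.2, 4.1, 3.2]
width: 0.318
grasp_force: 59.6
```

```bash
python3 -m crank '0 0 0 0.001 0 0.0 0;0 0 0 0.001 0 0.002 0;0 0 0 0.001 0 0.002 0;0 0 0 0.001 0 0.002 0'
```

```text
clock: 13.93
tool_pos: [0.5495, -0.2716, 0.1723]
ee_rot: [[0.096, 0.995, 0.003], [0.995, -0.096, -0.005], [-0.004, 0.004, -1.0]]
contact_force: [-6.1, 2.5, 14.5]
width: 0.317
grasp_force: 61.0
```

```bash
python3 -m crank '0 0 0 0 0 -0.001 0;0 0 0.08 0 -0.0002 -0.001 0;0 0 0.16 0 -0.0004 -0.001 0;0 0 0.24 0 -0.0006 -0.001 0;0 0 0.32 0.0001 -0.0008 -0.001 0;0 0 0.4 0.0002 -0.001 -0.001 0;0 0 0.4 0.0002 -0.001 -0.001 0;0 0 0.4 0.0002 -0.001 -0.001 0'; python3 -c "
from cell import bot
print(bot.state()['torque'])"
```

```text
clock: 14.6
tool_pos: [0.5485, -0.2712, 0.1723]
ee_rot: [[0.476, 0.879, 0.003], [0.879, -0.476, -0.004], [-0.002, 0.005, -1.0]]
contact_force: [-5.1, 2.4, 9.4]
width: 0.316
grasp_force: 60.4
[0.45403466 0.86492197 0.05697931]
```

```bash
python3 -m crank '0 0 0.08 0 -0.0006 -0.0005 0;0 0 0.16 0 -0.0008 -0.0005 0;0 0 0.24 0 -0.001 -0.0005 0;0 0 0.32 0.0001 -0.0012 -0.0005 0;0 0 0.39 0.0001 -0.0014 -0.0005 0;0 0 0.39 0.0001 -0.0014 -0.0005 0;0 0 0.39 0.0001 -0.0014 -0.0005 0;0 0 0.39 0.0001 -0.0014 -0.0005 0'; python3 - <<'E'
from h import *
st,d=wrist("w9");R=np.array(st["ee_rot"]);print(st["torque"],np.degrees(np.arctan2(R[1,1],R[0,1])),st["tool_pos"])
# nozzle ear vs halfway mark: predicted halfway pixel and dark ear profile in tool frame at flange height
hm=np.array([.5497,-.269])+.036*np.array([np.cos(np.radians(84.6-45)),np.sin(np.radians(84.6-45))])
g=d["frame"].max(2);print("halfway px",pix([[*hm,.125]],d,st).round(1))
z=.143
for r in(.026,.028):
    for a in range(22,62,3):
        P=np.array([.5497,-.269])+r*np.array([np.cos(np.radians(a)),np.sin(np.radians(a))]);u=pix([[*P,z]],d,st)[0].round().astype(int);print((a,int(g[u[1],u[0]])),end=" ")
    print()
E
```

```text
clock: 15.27
tool_pos: [0.5473, -0.2704, 0.1724]
ee_rot: [[0.775, 0.632, 0.003], [0.632, -0.775, -0.004], [-0.0, 0.005, -1.0]]
contact_force: [-3.2, 1.3, 6.3]
width: 0.322
grasp_force: 60.1
[ 0.31949553  0.68314064 -0.00522311] -50.767042522366836 [ 0.54732889 -0.27040623  0.17239614]
halfway px [[273.  176.4]]
(22, 105) (25, 105) (28, 95) (31, 24) (34, 22) (37, 20) (40, 22) (43, 23) (46, 21) (49, 24) (52, 88) (55, 106) (58, 105) (61, 105) 
(22, 104) (25, 104) (28, 104) (31, 94) (34, 100) (37, 100) (40, 101) (43, 102) (46, 101) (49, 95) (52, 105) (55, 105) (58, 105) (61, 105)
```

The ear spans 31–49.5° about the outlet, so its centre is about 44.5° clockwise of entry, at the halfway mark. The height is unchanged from when it was home, and the grip is 60 N.

```bash
python3 -m crank '0 0 0 0 0 0 0;0 0 0 0 0 0 0;0 0 0 0 0 0 0' && python3 -c "
from cell import bot
print(bot.sign_off())"
```

```text
clock: 15.57
tool_pos: [0.5473, -0.2704, 0.1724]
ee_rot: [[0.775, 0.633, 0.003], [0.633, -0.775, -0.004], [-0.0, 0.005, -1.0]]
contact_force: [-3.3, 1.1, 6.4]
width: 0.317
grasp_force: 60.1
the job is handed in; nothing more can be done
None
```

I handed the job in at about 15.6 s with the stout nozzle back in its own slot and the slim nozzle seated in the outlet, held about 44.5° clockwise at the halfway mark (60 N grip); my measurements fit every step, but the hand-in gave no verdict and I could not read the switch ring.

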